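Start the magnetic stirrer from its control rail

ROBOT

A 6-joint arm with a two-finger parallel gripper is mounted at the origin on the work surface. World frame = base frame: x ahead of the robot, y to its left, z up, the work surface at z = 0. Lengths are in mm, angles in rad, forces in N, time in s.
With the tool pointing down it reaches from about 275 to 750 mm from the base axis. Payload 10.2 kg.
Tool frame: the origin (TCP) lies on the front face of the gripper's body, between the roots of the fingers; the fingertips stand 73 mm ahead of it and the grasp point (between the pads) lies 54 mm ahead of it; z points along the fingers, y is the direction in which the jaws open and shut (so a half turn about z gives the same grasp; the last joint's range is limited). The gripper opens to 85 mm and grips with 20 to 120 N. Pads are 22 mm wide; open, the fingers measure 114 mm over their backs; the gripper's body (76 mm by 85 mm) begins 54 mm behind the grasp point. The pads swing forward as they close: fully open they stand 13 mm farther back than shut.
Start: joints at [-1.35, 0.313, 1.498, -0, 1.331, -0.223], TCP at [225.41, -474.154, 303.894] pointing down, gripper open.
Joint ranges: [-2.94, 2.94], [-0.97, 2.17], [0.19, 2.56], [-1.23, 4.37], [0.02, 3.11], [-2.88, 2.88]. Speed limits (rad/s): [2.39, 2.39, 3.01, 3.14, 3.14, 3.14].

INTERFACE

Orientations are given as a unit quaternion [w, x, y, z].
In Python, from rig import ctrl gives the robot as it stands.
- The arm moves only by the tool move_arm, never from a script. Its argument "series" is a list of rows, each a list of 3 entries, a list of its own where there are three numbers: the shift along the tool's x, y, z in mm, then the turn about the tool's z in degrees, then the opening, from 0 (shut) to 1 (fully open). In form: [[[tx, ty, tz], yaw, grip], ...]. A call has 1 to 10 rows; each row is the pose to reach, as a shift and turn from the pose commanded when the call began, along the tool's axes at that moment; what a row does not reach only later rows make up. A row lasts 1/8 s, in which the tool goes at most 62.5 mm and 10.7 degrees, less where a joint would pass 70% of its speed; a pose out of reach is approached as far as the arm can. A call with a gripper value outside its range is refused whole. The fingers move at their own pace and stop on an object; "force" is the grip in N (left out, the last holds). Time passes only in rows, so rows that repeat a pose let the fingers close. It gives the time, the measured TCP pose, the force and the opening at its end, in the units of the state.
- ctrl.sense(): the state, without advancing time (a new reading comes with each control period).
- ctrl.capture(name): name is "side" or "top"; returns (picture, depth): 400x640x3 uint8, red, green, blue; 400x640 float32, mm along the optical axis (not along the pixel's ray), 0 where there is no reading.
- ctrl.camera_model(name): a dict with "fov_y" (degrees; the focal length in pixels is half the picture's height over the tangent of half this angle, whatever the lens; pixels are square), "cx", "cy" (the principal point, pixels), "dist_coeffs" ([k1, k2, p1, p2, k3] as OpenCV has them; the pictures are not rectified), "rvec" (rotation vector, rad) and "tvec" (3), from world to camera coordinates, as OpenCV has them. Camera axes: x right, y down, z forward; pixel columns grow to the right and rows downward; lengths in mm; the calibration is good to about 2 mm. A picture is of the moment at which its call begins. camera_model takes no time and is no camera call.
- ctrl.finish_job(): hands the job in, once; it reports no verdict.
The state is a dict: "time_s": time; "joints": joint angles; "dq": joint speeds; "tau": joint torques, N m; "eef_pos": TCP position; "ee_rot": TCP orientation; "force": force on the tool from outside, world axes, zero at the start; "wrist_torque": the same for the moment, N m; "grip_width": opening from 0.0 (shut) to 1.0 (fully open).
Only numpy, scipy, OpenCV 4.12 (cv2) and the standard library are available. Lean on these libraries where they do the work, as an engineer would, in place of code of your own. Each camera call takes 0.05 s, during which the arm holds its last target.

TASK

Start the stirrer at its control rail: first press down the raised end of the rocker until it has tipped fully over, then press the square key fully down, where it stays, and then press the mushroom key fully down and let it come up again. Press none of the keys before its turn and leave the small round key alone. Leave the flask, the bottle and the jar standing where they are, and finish clear of everything.

Things in the scene. Friction and masses are not known exactly. Their poses are not given: they have to be found in the camera images.
- rocker_end (a point): Point on top of the raised wing of the rocker, a off-white paddle of two 34 x 34 mm wings in a shallow V over a pivot along module y. It lies on the centre line 22 mm from the pivot, about 16 mm above the housing, and moves with the rocker. The raised wing is on the module's +x side; the other is level, 10 mm above the housing. At rocker 0: x level, from pivot to raised end; z up.
- rocker (a joint): Rocker angle, rad: 0 to 0.06 at the start (off, +x wing raised), 0.28 fully over (on, +x wing level). Pressed from above on the raised wing, the point rocker_end sinks about 6 mm to a hard stop; about 2 to 4 N, and it stays where it is left.
- square_key_top (a point): Centre of the top face of the square off-white key, 42 x 42 mm, standing 14 mm above its housing when up. z up, x and y along its sides (and the module's). It slides straight down 8 mm to a hard stop at about 4 to 5 N and stays where it is left (latching).
- square_key (a joint): How far the square key has been pushed down, m: 0 up, 0.008 fully down.
- mushroom_top (a point): Centre of the flat top (34 mm across) of the mushroom key: a round off-white head 44 mm across on a 24 mm stem, the tallest control, its top 30 mm above its housing. z up. It goes straight down 7 mm to a hard stop against a spring, 1.5 N at first and 5 N fully down, and comes up when let go.
- mushroom (a joint): How far the mushroom key is down, m: 0 up, 0.007 fully down.
- small_key_top (a point): Centre of the top of the small round off-white key (20 mm across, 8 mm above its housing). Not to be pressed. z up.
- small_key (a joint): How far the small round key is down, m: 0 up, 0.004 fully down.
- rail: Aluminium rail fixed to the bench, 110 (x) by 350 (y) mm; origin at the centre of its underside, x roughly away from the robot (yaw up to 0.3 rad), z up. Along y, 80 mm apart, in any order, sit four fixed dark grey modules with axes parallel to the rail's, each 92 (x) by 74 (y) mm, housing top 40 mm above the bench, each with one control at its middle: rocker, square, mushroom, small key.
- stirrer: White magnetic stirrer, a fixed box 160 x 160 mm with a round steel plate on top, 90 mm high, standing off the rail's +y end; origin at the centre of its underside, z up.
- flask_mid (a point): Glass conical flask, 80 mm wide at the foot, 120 mm high, standing loose on the stirrer's plate; point on its axis half-way up, z up.
- amber_mid (a point): Loose amber bottle with a black cap, 66 mm across, 140 mm high, on the bench off the rail's -y end; point on its axis half-way up, z up.
- jar_mid (a point): Loose low white jar, 52 mm across, 60 mm high, on the bench behind the rail (its +x side); point on its axis half-way up, z up.
Things that resemble listed ones, but are neither listed nor needed, are in the scene too. What is shaped like the part that bears amber_mid but blue is not meant.

How it is judged:
By the outcome, as a careful person would: the job done as asked, in the order asked, and still so for the second after the job is handed in, with the robot touching nothing.
It also fails if it takes over 43 s, if anything falls off the work surface, if the arm or the gripper's body presses on something with over 40 N, if the wrist force passes 120 N, or if a joint passes its speed limit or range.

## Working session

There is one attempt and no reset: what is moved stays moved. The work goes in short steps, Python scripts to look and compute and a tool call to move; the robot and the scene stay as the last step left them, time stands still between calls to the robot, and variables do not carry over. Pictures are saved under pics/ and viewed, and the job is handed in when it is done.

Besides the shell and the picture viewer there is one more tool, called after ">>>" by a JSON object that holds its "fn" and its "kwargs". move_arm: Moves the arm, as the interface text tells. Its arguments: {"type":"object","properties":{"series":{"type":"array","items":{"type":"array"}},"force":{"type":"number"}},"required":["series"]}

```bash
mkdir -p pics; ls; cat > h.py <<'E'
import numpy as np, cv2, pickle
from rig import ctrl
def cam(n):
    m=ctrl.camera_model(n); f=200/np.tan(np.radians(m['fov_y'])/2)
    K=np.array([[f,0,m['cx']],[0,f,m['cy']],[0,0,1.]])
    return K,np.array(m['dist_coeffs'],float),np.array(m['rvec'],float),np.array(m['tvec'],float)
def world(n,d):
    K,D,r,t=cam(n); h,w=d.shape
    u,v=np.meshgrid(np.arange(w),np.arange(h))
    p=cv2.undistortPoints(np.stack([u,v],-1).reshape(-1,1,2).astype(np.float64),K,D).reshape(h,w,2)
    P=np.dstack([p,np.ones((h,w))])*d[...,None]
    R=cv2.Rodrigues(r)[0]
    return (P-t.reshape(3))@R
def grab(tag):
    for n in ('side','top'):
        im,d=ctrl.capture(n); cv2.imwrite(f'pics/{n}_{tag}.png',im[...,::-1]); np.savez(f'{n}_{tag}.npz',im=im,d=d)
E
python3 - <<'E'
from h import *
grab('0'); print(ctrl.sense())
for n in('side','top'):print(ctrl.camera_model(n))
E
```

```text
pics
{'time_s': 0.1, 'joints': array([-1.35042957e+00,  3.13376202e-01,  1.49837164e+00, -2.85500458e-05,
        1.33099970e+00, -2.23424093e-01]), 'dq': array([ 2.05128656e-03,  6.80499082e-04, -2.92308682e-03, -1.84231095e-03,
        9.72203759e-05,  8.56734420e-04]), 'tau': array([ 2.52999627e-03, -4.12896538e+01, -2.60141981e+01, -2.37222812e-04,
        3.01412452e-03, -1.26613438e-05]), 'eef_pos': array([ 225.35570473, -474.00267143,  303.39742294]), 'ee_rot': array([-5.77463135e-04,  9.75481148e-01,  2.20082250e-01, -1.29818685e-05]), 'force': array([-0.34636999, -0.69517793, -0.43632575]), 'wrist_torque': array([-0.05519089,  0.0272463 , -0.02737198]), 'grip_width': 1.0033318805869607}
{'fov_y': 54.367209504220575, 'cx': 316.9107553966735, 'cy': 205.54071378865538, 'dist_coeffs': array([-0.0236423,  0.       ,  0.       ,  0.       ,  0.       ]), 'rvec': array([ 0.53519198, -2.65653064,  1.22055608]), 'tvec': array([501.76527064, 206.87896108, 774.09634675])}
{'fov_y': 45.72754337866277, 'cx': 312.29662900550056, 'cy': 192.021014517784, 'dist_coeffs': array([-0.02784197,  0.        ,  0.        ,  0.        ,  0.        ]), 'rvec': array([ 2.19456033, -2.14593418,  0.10548836]), 'tvec': array([   6.52352163,  545.94281017, 1097.42671106])}
```

```bash
ls pics
```

```text
side_0.png
top_0.png
```

View pics/top_0.png

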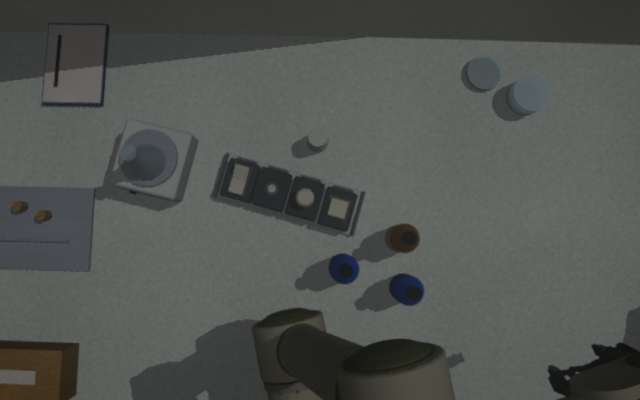

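View pics/side_0.png

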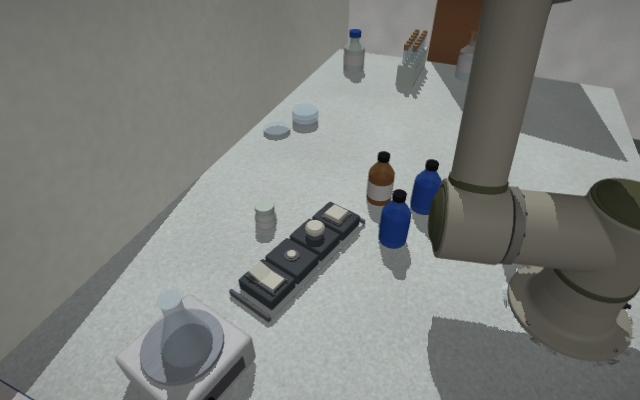

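The top view shows, along the rail from the stirrer end: the rocker at about (240,180), the small key (272,188), the mushroom (305,197) and the square key (338,208). Rocker and square key could be confused (both are off-white slabs), so I'll check them in a crop and measure.

```bash
python3 - <<'E'
from h import *
for n in ('top','side'):
    z=np.load(f'{n}_0.npz'); im,d=z['im'],z['d']; W=world(n,d)
    c=im[140:250,200:380] if n=='top' else im[190:330,220:380]
    c=cv2.resize(c,None,fx=4,fy=4,interpolation=cv2.INTER_CUBIC); cv2.imwrite(f'pics/crop_{n}.png',np.clip(c[...,::-1].astype(float)*1.4,0,255).astype(np.uint8))
    # off-white mask in rail region
    X=W; 
    m=(im.min(-1)>(110 if n=='top' else 130))&(X[...,2]>42)&(X[...,2]<80)&(d>0)
    roi=np.zeros_like(m); 
    if n=='top': roi[145:245,210:370]=1
    else: roi[195:320,230:370]=1
    m&=roi.astype(bool)
    k,l,s,c=cv2.connectedComponentsWithStats(m.astype(np.uint8))
    for i in range(1,k):
        if s[i,4]<15: continue
        q=X[l==i]; 
        r=cv2.minAreaRect(q[:,:2].astype(np.float32))
        print(n,c[i].round(1),s[i,4],'mean',q.mean(0).round(1),'zpct',np.percentile(q[:,2],[5,50,95]).round(1),'rect',np.round(r[0],1),np.round(r[1],1),round(r[2],1))
    # housing tops
    h=(X[...,2]>34)&(X[...,2]<45)&roi.astype(bool)&(im.max(-1)<90)
    k,l,s,c=cv2.connectedComponentsWithStats(h.astype(np.uint8))
    for i in range(1,k):
        if s[i,4]<100: continue
        q=X[l==i];r=cv2.minAreaRect(q[:,:2].astype(np.float32)); print(n,'housing',c[i].round(1),s[i,4],q.mean(0).round(1),r)
E
```

```text
top housing [240.1 180.7] 689 [567.5 189.   40.1] ((569.27978515625, 190.63134765625), (74.76477813720703, 92.09818267822266), 75.7738265991211)
top housing [271.8 189.4] 1119 [548.5 113.7  40.2] ((549.2588500976562, 114.08045959472656), (74.10398864746094, 91.98603820800781), 75.34911346435547)
top housing [304.6 199. ] 924 [527.6  36.3  40. ] ((528.622802734375, 36.38008117675781), (73.8842544555664, 91.70404052734375), 75.44003295898438)
top housing [337.3 209.1] 836 [505.7 -40.5  40.5] ((506.53790283203125, -40.93584442138672), (73.65227508544922, 92.1921157836914), 75.32660675048828)
side [263.3 204.8] 194 mean [678.   11.8  60.7] zpct [59.2 60.8 62.4] rect [678.   10.7] [42.9 46.1] 77.8
side [335.8 211.5] 183 mean [512.5 -38.7  54.6] zpct [52.7 54.7 56.1] rect [513.3 -39.8] [40.  40.5] 74.8
side [314.3 224.7] 135 mean [534.6  37.9  70.6] zpct [68.6 70.6 72.8] rect [535.2  38.4] [32.5 34.2] 84.4
side [291.  252.8] 45 mean [555.7 115.3  48.2] zpct [46.4 48.1 50.1] rect [556.  113.9] [16.7 17.3] 7.2
side [265.4 274.7] 467 mean [575.2 191.8  52.7] zpct [49.1 51.7 58.7] rect [574.7 189.6] [37.9 66.8] 75.5
side housing [298.7 253.4] 2915 [542.2  99.   40.1] ((543.5966186523438, 76.54389953613281), (313.90576171875, 92.10283660888672), 74.82157897949219)
```

View pics/crop_top.png

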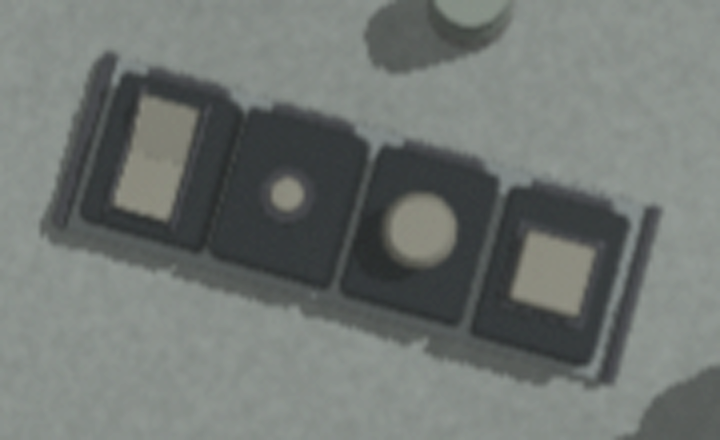

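View pics/crop_side.png

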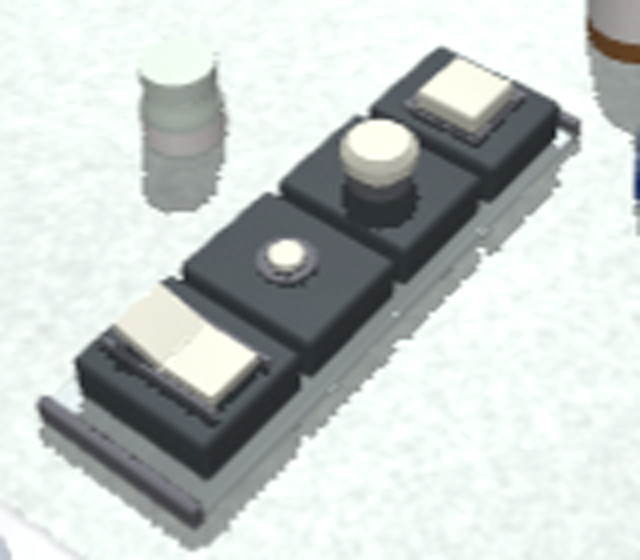

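The crops confirm it: rocker at (240,180) in the top view, with the raised wing on the far side; square key with a plain flat top at (338,208). The blue bottles are not the amber one and aren't needed. The two cameras disagree by about 5 mm, so I'll cross-check with the keys in the top view.

```bash
python3 - <<'E'
from h import *
for n,t in (('top',105),('side',130)):
    z=np.load(f'{n}_0.npz'); im,d=z['im'],z['d']; X=world(n,d)
    for nm,c,zz in (('rocker',(572,191),45),('small',(552,114),44),('mush',(532,37),65),('square',(510,-40),48)):
        m=(np.hypot(X[...,0]-c[0],X[...,1]-c[1])<42)&(X[...,2]>zz)&(X[...,2]<80)
        q=X[m]; r=cv2.minAreaRect(q[:,:2].astype(np.float32)); print(n,nm,m.sum(),np.median(q[:,2]).round(1),np.round(r[0],1),np.round(r[1],1),round(r[2],1))
    for nm,c,lo,hi in (('table',(430,100),-20,20),('flask',(600,430),150,240),('amber',(420,-180),100,160),('jar',(678,11),40,80),('stirrer',(600,400),85,95)):
        m=(np.hypot(X[...,0]-c[0],X[...,1]-c[1])<(120 if nm!='table' else 20))&(X[...,2]>lo)&(X[...,2]<hi)
        q=X[m]
        if len(q): print(n,nm,m.sum(),np.median(q,0).round(1),q.max(0).round(0),q.min(0).round(0))
s=ctrl.sense(); 
from scipy.spatial.transform import Rotation as R
w=s['ee_rot']; Rt=R.from_quat([w[1],w[2],w[3],w[0]])
print(Rt.inv().apply(np.array([593,185,303])-s['eef_pos']))
E
```

```text
top rocker 508 51.3 [571.9 194.8] [55.9 71.5] 73.4
top small 121 46.4 [549.8 113.6] [63.5 71.1] 80.5
top mush 260 69.5 [528.4  36.7] [40.5 41.3] 75.4
top square 336 54.4 [506.4 -39.5] [47.9 50.1] 74.9
top table 215 [430.3 100.5   0.9] [450. 118.   6.] [411.  82.  -4.]
top flask 513 [596.1 382.4 188.8] [621. 409. 215.] [574. 366. 150.]
top amber 866 [ 378.8 -189.   112.1] [468. -64. 146.] [ 303. -224.  100.]
top jar 412 [664.4  12.9  59.2] [693.  91.  66.] [558. -13.  40.]
top stirrer 1416 [619.  379.1  90.1] [683. 469.  95.] [539. 316.  85.]
side rocker 606 51.1 [573.  193.3] [44.9 71.4] 76.2
side small 86 47.0 [550.3 109.2] [47.9 31.9] 55.6
side mush 202 70.0 [534.3  40.2] [40.  37.4] 24.2
side square 239 54.3 [513.6 -38.5] [42.8 42.3] 76.3
side table 219 [429.8 100.9   0.5] [450. 120.   3.] [411.  81.  -3.]
side flask 1196 [595.2 397.8 184.1] [622. 415. 212.] [580. 371. 150.]
side amber 663 [ 351.1 -183.9  117.1] [470. -62. 144.] [ 307. -216.  100.]
side jar 413 [666.3  23.7  57.6] [700.  95.  63.] [561. -17.  40.]
side stirrer 2585 [604.6 420.5  90.1] [680. 459.  95.] [548. 327.  85.]
[ 614.98703954 -437.30639162    1.03333649]
```

>>> {"fn": "move_arm", "kwargs": {"series": [[[20,-14,0],2,0],[[55,-39,0],6,0],[[95,-68,0],10,0],[[140,-100,0],15,0],[[185,-132,0],20,0],[[230,-164,0],25,0],[[275,-196,0],30,0],[[320,-228,0],35,0],[[365,-260,0],40.6,0],[[400,-284,0],40.6,0]]}}

```text
time_s: 1.35
eef_pos: [465.3, -43.9, 303.7]
ee_rot: [-0.0, 0.991, -0.132, -0.0]
force: [1.1, -0.5, 0.6]
grip_width: 0.001
```

```bash
python3 - <<'E'
from h import *
from scipy.spatial.transform import Rotation as R
s=ctrl.sense(); w=s['ee_rot'];Rt=R.from_quat([w[1],w[2],w[3],w[0]])
print(s['time_s'],s['joints'],s['eef_pos'],s['ee_rot'],s['grip_width'],s['force'])
print(np.arctan2(*Rt.as_matrix()[:2,0][::-1]),Rt.inv().apply(np.array([592.7,184.7,180])-s['eef_pos']))
E
```

```text
1.35 [-3.45538706e-01  1.85670917e-01  1.66212009e+00  7.32459996e-05
  1.29415661e+00  1.49001752e+00] [465.28284194 -43.87331039 303.74030146] [-7.19770247e-05  9.91249226e-01 -1.32003560e-01 -1.66010577e-04] 0.0013308174199997396 [ 1.05279922 -0.48261332  0.59508986]
-0.26477990096498255 [  63.20284387 -253.9399943   123.74341363]
```

>>> {"fn": "move_arm", "kwargs": {"series": [[[8,-35,0],0,0],[[20,-80,0],0,0],[[31,-125,0],0,0],[[42,-170,0],0,0],[[53,-215,20],0,0],[[60,-243,50],0,0],[[63,-256,85],0,0],[[63,-256,115],0,0],[[63,-256,120],0,0],[[63,-256,120],0,0]]}}

```text
time_s: 2.6
eef_pos: [592.8, 184.5, 184.6]
ee_rot: [-0.0, 0.991, -0.132, 0.0]
force: [0.1, -0.3, 0.2]
grip_width: -0.003
```

```bash
python3 - <<'E'
from h import *
s=ctrl.sense();print(s['time_s'],s['eef_pos'],s['ee_rot'],s['force'])
grab('1')
for n,(a,b,c,e) in (('top',(110,270,180,400)),('side',(130,330,170,430))):
    z=np.load(f'{n}_1.npz'); im=z['im'].copy()
    K,D,r,t=cam(n)
    p=s['eef_pos']+np.array([0,0,-73])
    pts=np.array([p,[592.7,184.7,56],[510,-39.5,54],[531.5,37.5,70]],float)
    uv=cv2.projectPoints(pts,r,t,K,D)[0][:,0]
    print(n,uv.round(1))
    c_=cv2.resize(im[a:b,c:e],None,fx=3.0,fy=3.0,interpolation=cv2.INTER_CUBIC)
    for u in uv: cv2.drawMarker(c_,(int((u[0]-c)*3),int((u[1]-a)*3)),(255,0,0),0,10,1)
    cv2.imwrite(f'pics/c1_{n}.png',c_[...,::-1])
    W=world(n,z['d']); 
    m=(np.hypot(W[...,0]-p[0],W[...,1]-p[1])<45)&(W[...,2]>p[2]-10)&(W[...,2]<p[2]+25)
    q=W[m]; print(n,m.sum(),q.min(0),q.max(0)) if m.sum() else 0
E
```

```text
2.6 [592.77863351 184.54241727 184.64226165] [-9.54475141e-05  9.91229938e-01 -1.32147949e-01  3.46626661e-04] [ 0.06166768 -0.33701905  0.20771811]
top [[237.6 165.3]
 [241.3 169. ]
 [337.2 206.8]
 [303.9 196.2]]
side [[256.4 249.5]
 [259.3 268.4]
 [336.9 211.7]
 [315.7 225.1]]
side 109 [581.919057   173.08544461 112.6824664 ] [604.58264866 199.93319752 136.61716565]
```

View pics/c1_side.png

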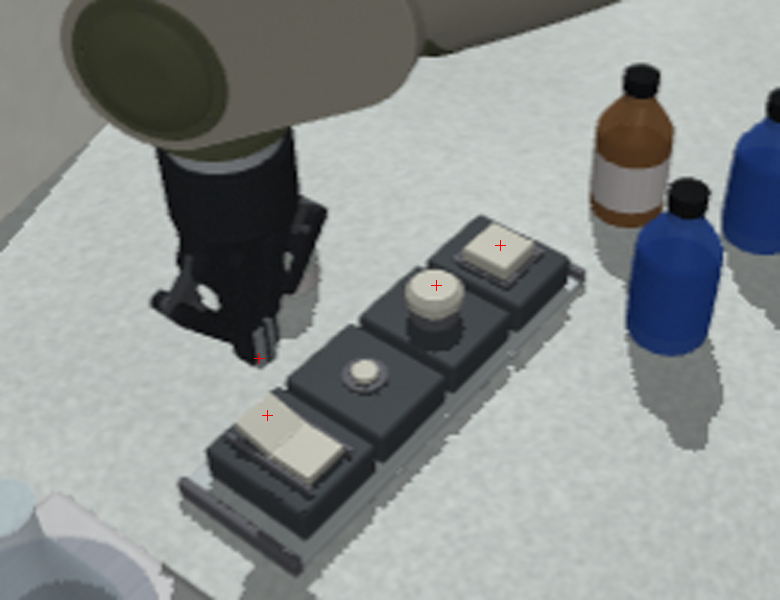

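View pics/c1_top.png

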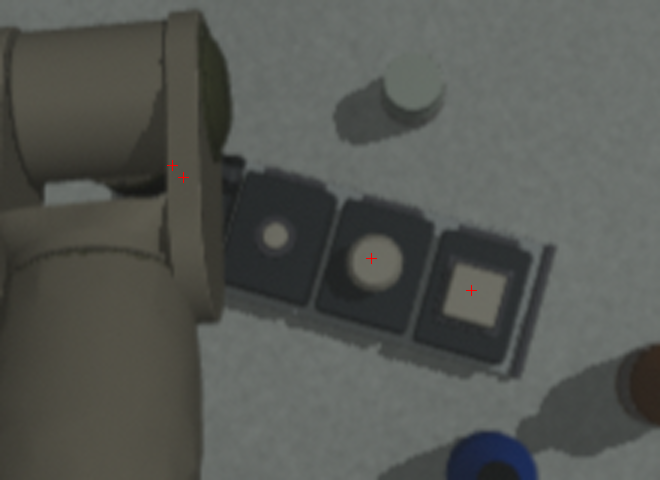

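The side view shows the shut fingertips at (257,250), directly above the raised wing's target at (259,268), and they match the prediction. Pressing now.

>>> {"fn": "move_arm", "kwargs": {"series": [[[0,0,15],0,0],[[0,0,32],0,0],[[0,0,44],0,0],[[0,0,49],0,0],[[0,0,52],0,0],[[0,0,55],0,0],[[0,0,57],0,0],[[0,0,59],0,0],[[0,0,60],0,0],[[0,0,60],0,0]]}}

```text
time_s: 3.95
eef_pos: [592.5, 184.7, 123.8]
ee_rot: [-0.0, 0.991, -0.132, -0.0]
force: [0.8, -0.3, 0.8]
grip_width: -0.003
```

>>> {"fn": "move_arm", "kwargs": {"series": [[[0,0,0.5],0,0],[[0,0,1],0,0],[[0,0,1.5],0,0]]}}

```text
time_s: 4.32
eef_pos: [592.6, 184.7, 122.7]
ee_rot: [-0.0, 0.991, -0.132, 0.0]
force: [-0.0, -0.7, 5.8]
grip_width: 0.002
```

>>> {"fn": "move_arm", "kwargs": {"series": [[[0,0,0.5],0,0],[[0,0,1],0,0],[[0,0,1],0,0]]}}

```text
time_s: 4.7
eef_pos: [592.6, 184.7, 122.6]
ee_rot: [-0.0, 0.991, -0.132, 0.0]
force: [-3.0, -1.2, 10.3]
grip_width: 0.0
```

>>> {"fn": "move_arm", "kwargs": {"series": [[[0,0,-12],0,0],[[0,0,-40],0,0],[[0,15,-68],0,0],[[-4,50,-80],0,0],[[-8,95,-80],0,0],[[-13,140,-80],0,0],[[-17,185,-80],0,0],[[-21,222,-80],0,0],[[-22,238,-75],0,0],[[-22,238,-70],0,0]]}}

```text
time_s: 5.95
eef_pos: [509.0, -39.5, 191.1]
ee_rot: [-0.0, 0.991, -0.133, -0.0]
force: [-0.5, 0.2, -0.6]
grip_width: -0.007
```

```bash
python3 - <<'E'
from h import *
s=ctrl.sense();print(s['time_s'],s['eef_pos'],s['ee_rot'],s['force'])
grab('2')
for n,(a,b,c,e) in (('top',(110,270,180,400)),('side',(130,330,200,430))):
    z=np.load(f'{n}_2.npz'); im=z['im'].copy()
    c_=cv2.resize(im[a:b,c:e],None,fx=3.0,fy=3.0,interpolation=cv2.INTER_CUBIC)
    cv2.imwrite(f'pics/c2_{n}.png',c_[...,::-1])
    p=s['eef_pos']+np.array([0,0,-73])
    W=world(n,z['d']); 
    m=(np.hypot(W[...,0]-p[0],W[...,1]-p[1])<45)&(W[...,2]>p[2]-10)&(W[...,2]<p[2]+15)
    q=W[m]; print(n,m.sum(),q.min(0),q.max(0)) if m.sum() else 0
    ax=np.array([.965,-.2616])
    for o in (-28,-22,-12,12,22,28):
        c=np.array([571.5,190.5])+o*ax
        m=np.hypot(W[...,0]-c[0],W[...,1]-c[1])<5
        print(n,o,m.sum(),np.median(W[m][:,2]) if m.sum() else 0)
    for nm,cc in(('small',(552,114)),('mush',(531.5,37.5)),('sq',(510,-39.5))):
        m=np.hypot(W[...,0]-cc[0],W[...,1]-cc[1])<6
        if m.sum(): print(n,nm,np.median(W[m][:,2]))
E
```

```text
5.95 [509.01033334 -39.46185506 191.12860356] [-1.36276188e-04  9.91166914e-01 -1.32620229e-01 -6.82881780e-05] [-0.50283989  0.21401371 -0.60585993]
top -28 14 58.63983934677836
top -22 15 56.86926202822824
top -12 12 53.33445069907566
top 12 14 50.452682241525224
top 22 13 49.9461221771312
top 28 13 48.76881690286084
top small 47.076275362747566
top mush 70.31436724670299
top sq 415.2891213723246
side 42 [498.78842397 -43.05161298 118.17684514] [520.01652191 -24.36165775 133.03457952]
side -28 35 52.36629243193173
side -22 22 57.54790566500062
side -12 15 55.221801827512614
side 12 15 50.38408013704608
side 22 15 50.23072947156471
side 28 14 49.91371041097368
side small 47.75799792659348
side mush 70.6552470885228
side sq 54.95328206069867
```

View pics/c2_side.png

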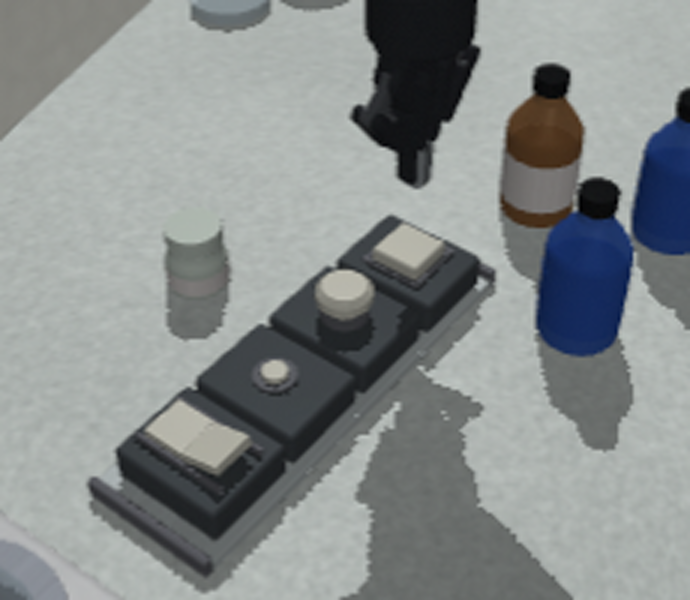

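The side view shows the rocker tipped over: the +x wing is level at about z=50 and the −x wing is raised to 57. The fingertips are above the square key at about (337,190) full frame, so I'm pressing it now.

>>> {"fn": "move_arm", "kwargs": {"series": [[[0,0,20],0,0],[[0,0,44],0,0],[[0,0,58],0,0],[[0,0,62],0,0],[[0,0,65],0,0],[[0,0,68],0,0],[[0,0,70],0,0],[[0,0,72],0,0],[[0,0,73],0,0],[[0,0,73.5],0,0]]}}

```text
time_s: 7.3
eef_pos: [509.3, -39.3, 118.5]
ee_rot: [0.0, 0.991, -0.132, 0.001]
force: [-0.3, 2.4, 12.3]
grip_width: -0.0
```

>>> {"fn": "move_arm", "kwargs": {"series": [[[0,0,0.5],0,0],[[0,0,1],0,0],[[0,0,1],0,0]]}}

```text
time_s: 7.68
eef_pos: [509.3, -39.3, 118.3]
ee_rot: [0.0, 0.991, -0.132, 0.001]
force: [-3.3, 3.7, 19.2]
grip_width: -0.0
```

>>> {"fn": "move_arm", "kwargs": {"series": [[[0,0,-12],0,0],[[0,0,-40],0,0],[[0,0,-64],0,0],[[0,-20,-70],0,0],[[1,-50,-70],0,0],[[1,-75,-68],0,0],[[1,-80,-66],0,0],[[1,-80,-66],0,0]]}}

```text
time_s: 8.68
eef_pos: [530.7, 37.3, 182.6]
ee_rot: [0.0, 0.991, -0.132, -0.0]
force: [-1.0, -1.2, 0.1]
grip_width: 0.002
```

```bash
python3 - <<'E'
from h import *
s=ctrl.sense();print(s['time_s'],s['eef_pos'],s['force'])
grab('3')
n='side';a,b,c,e=130,330,200,430
z=np.load(f'{n}_3.npz'); im=z['im']
cv2.imwrite('pics/c3_side.png',cv2.resize(im[a:b,c:e],None,fx=3.0,fy=3.0,interpolation=cv2.INTER_CUBIC)[...,::-1])
for n in('side','top'):
    W=world(n,np.load(f'{n}_3.npz')['d'])
    for nm,cc in(('small',(552,114)),('mush',(531.5,37.5)),('sq',(510,-39.5)),('rock+',(592.7,184.7))):
        m=np.hypot(W[...,0]-cc[0],W[...,1]-cc[1])<6
        if m.sum(): print(n,nm,m.sum(),np.median(W[m][:,2]))
E
```

```text
8.675 [530.68433367  37.30953011 182.62203206] [-0.97447675 -1.24007984  0.143447  ]
side small 18 48.41995700003178
side mush 15 70.82456889130485
side sq 11 46.87966727352922
side rock+ 23 50.348556305486845
top mush 45 407.9564224934223
top sq 9 48.20256658819675
top rock+ 18 50.15023700548579
```

View pics/c3_side.png

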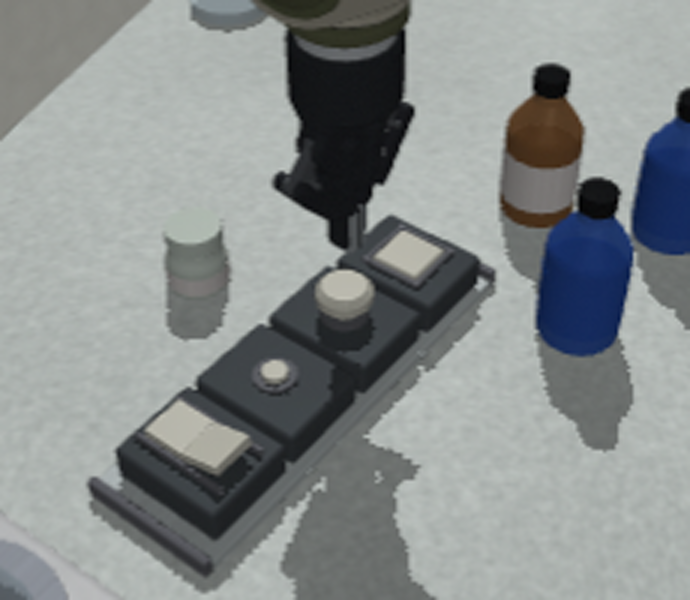

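The square key is down: top at about z=47, with only a thin edge showing at about (335,215) full frame. The fingertips are above the mushroom, so I'm pressing it now.

>>> {"fn": "move_arm", "kwargs": {"series": [[[0,0,15],0,0],[[0,0,30],0,0],[[0,0,37],0,0],[[0,0,40],0,0],[[0,0,43],0,0],[[0,0,45],0,0],[[0,0,47],0,0],[[0,0,48],0,0],[[0,0,48.5],0,0],[[0,0,48.5],0,0]]}}

```text
time_s: 10.02
eef_pos: [531.0, 37.7, 135.5]
ee_rot: [0.0, 0.991, -0.132, 0.0]
force: [-5.9, -0.2, 14.1]
grip_width: -0.003
```

>>> {"fn": "move_arm", "kwargs": {"series": [[[0,0,0.5],0,0],[[0,0,1],0,0],[[0,0,1],0,0]]}}

```text
time_s: 10.4
eef_pos: [531.1, 37.7, 135.4]
ee_rot: [0.0, 0.991, -0.132, 0.001]
force: [-9.3, -0.3, 23.6]
grip_width: 0.0
```

>>> {"fn": "move_arm", "kwargs": {"series": [[[0,0,-6],0,0],[[0,0,-20],0,0],[[0,0,-50],0,0],[[0,0,-90],0,0],[[0,0,-135],0,0],[[0,10,-165],0,0],[[0,45,-170],0,0],[[0,90,-170],0,0],[[0,130,-170],0,0],[[0,140,-170],0,0]]}}

```text
time_s: 11.65
eef_pos: [493.9, -99.1, 303.8]
ee_rot: [0.0, 0.991, -0.133, 0.0]
force: [-0.7, -1.0, -0.3]
grip_width: -0.003
```

>>> {"fn": "move_arm", "kwargs": {"series": [[[-5,30,0],0,0],[[-10,75,0],0,0],[[-15,120,0],0,0],[[-20,155,0],0,0],[[-20,170,0],0,0],[[-20,170,0],0,0],[[-20,170,0],0,0],[[-20,170,0],0,0]]}}

```text
time_s: 12.65
eef_pos: [430.9, -255.3, 303.4]
ee_rot: [-0.0, 0.991, -0.131, 0.0]
force: [-0.2, 0.3, -0.5]
grip_width: 0.002
```

```bash
python3 - <<'E'
from h import *
s=ctrl.sense();print(s['time_s'],s['eef_pos'],s['force'],s['dq'].round(3))
grab('4')
for n in('side','top'):
    W=world(n,np.load(f'{n}_4.npz')['d'])
    for nm,cc in(('small',(552,114)),('mush',(531.5,37.5)),('sq',(510,-39.5)),('rock+',(592.7,184.7)),('rock-',(550.3,196.3))):
        m=np.hypot(W[...,0]-cc[0],W[...,1]-cc[1])<6
        if m.sum(): print(n,nm,m.sum(),np.median(W[m][:,2]))
E
```

```text
12.65 [ 430.92576971 -255.34722142  303.44412961] [-0.17879239  0.27951188 -0.46796263] [-0.006  0.    -0.002 -0.    -0.001 -0.002]
side small 19 48.045628196854025
side mush 14 70.21228576055634
side sq 15 45.979034738147256
side rock+ 21 50.579650996501336
side rock- 28 57.18810214928067
top small 17 48.505969803658715
top mush 21 70.67621748516957
top sq 21 46.694581367968325
top rock+ 19 49.41411630781268
top rock- 23 55.74579687267128
```

View pics/side_4.png

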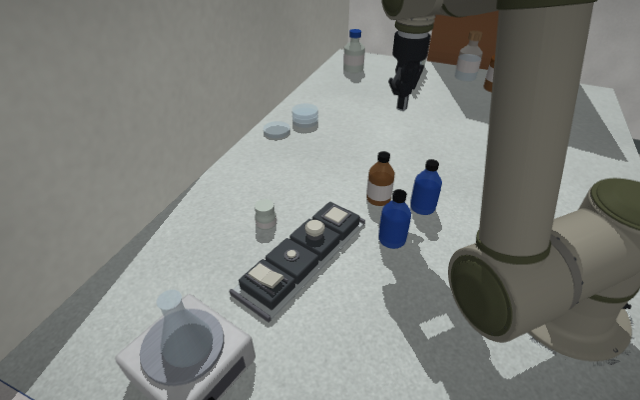

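View pics/top_4.png

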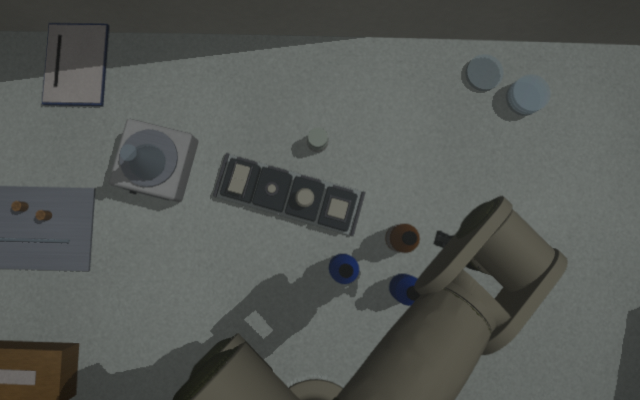

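The final views show the flask (170,300 in the side view), the amber bottle (381,180) and the jar (265,215) unmoved. The rocker is over, the square key is down, the mushroom and small key are up, and the arm is well clear.

```bash
python3 -c "
from rig import ctrl
print(ctrl.finish_job())"
```

```text
the job is handed in; nothing more can be done
None
```

The stirrer sequence is done and handed in at about 12.8 s of the 43 s allowed. With the gripper shut, I pressed the rocker's raised end, then the square key, then the mushroom key. Each press ended at a hard stop, where the force rose but the tool stopped moving (about 10, 19 and 24 N vertically).

**Final heights, from both cameras:**

| Control | Height (mm) | State |
|---|---|---|
| Rocker, +x wing | 49–51 | level (fully over) |
| Rocker, −x wing | 56–57 | raised |
| Square key | 46–47 | fully down (54 before) |
| Mushroom key | 70–71 | back up |
| Small round key | about 48 | untouched |

- **Flask, bottle and jar:** they look unmoved in the last pictures; I checked this by eye, without measuring.
- **Arm:** it finished about 300 mm up, well to one side, with no contact force.
- **Disagreement:** the cameras differed by up to about 7 mm in the keys' horizontal positions. I used points between the two, well within the key sizes. Seen from the side camera, the fingertips matched the robot's own position within about 3 mm when over the rocker.

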